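# Turn a saw engine just past compression

## Task

Two small saw engines stand on the bench with their flywheels on top. Take the red grip of the one flywheel and turn it slowly clockwise, seen from above, through the stiff spot where the resistance peaks, until it eases, and stop just past the top of compression with the wheel's white line inside the green band; do not run on well past the band. Let go of it there, and leave the engine with the blue grip as it is.

Things in the scene. Friction and masses are not known exactly. Their poses are not given: they have to be found in the camera images.
- red_grip (a point): centre of the red turning grip on a flywheel's axis: upright bar 60 long, 16 thick, 42 mm tall, top 17 mm above this point, foot 25 below. Turns with the wheel: x axis along the bar towards the white line on the wheel, z up along its axis. Dark steel wheel 110 mm across at the foot, its fan blades reach to 20 mm below this point; grey shroud 148 mm across under it. This is the flywheel to turn.
- flywheel (a joint): angle (rad) of the flywheel with the red grip: 0 = white line at the yellow pointer (top of compression); grows clockwise seen from above; green band about +0.17 to +0.52; stops at -1.3 and +1.0. Starts at -1.15 to -0.75; stays where it is left. Friction 0.16 N m; compression adds up to 0.13 N m more, most at -0.55, none at 0, and past 0 it helps.
- blue_grip (a point): centre of the blue turning grip on a flywheel's axis: upright bar 60 long, 16 thick, 42 mm tall, top 17 mm above this point, foot 25 below. Turns with the wheel: x axis along the bar towards the white line on the wheel, z up along its axis. Dark steel wheel 110 mm across at the foot, its fan blades reach to 20 mm below this point; grey shroud 148 mm across under it. Bystander: leave alone.
- spare_wheel (a joint): angle (rad) of the flywheel with the blue grip, read in the same way; it starts between -1.0 and -0.8 and must stay as it is

How it is judged:
At the end, for the whole second after the job is handed in: The flywheel with the red grip is at rest, its white line inside the green band: between 0.13 and 0.56 rad (7 to 32 degrees) past the pointer (value of joint flywheel between 0.13 and 0.56 rad and velocity of joint flywheel between -0.05 and 0.05 rad/s); the robot touches nothing.
It fails at once if the flywheel with the red grip is run well past the band (more than 0.75 rad past the pointer) (value of joint flywheel above 0.75 rad).
It fails at once if the flywheel is spun fast (over 3 rad/s) instead of turned slowly (velocity of joint flywheel above 3 rad/s).
It fails at once if the flywheel with the blue grip is turned (away from its start between -1.0 and -0.8, beyond -1.1 or -0.7) (value of joint spare_wheel above -0.7 rad or value of joint spare_wheel below -1.1 rad).
It also fails if it takes over 32 s, if anything falls off the work surface, if the arm or the gripper's body presses on something with over 40 N, if the wrist force passes 120 N, or if a joint passes its speed limit or range.

## Robot

A 6-joint arm with a two-finger parallel gripper is mounted at the origin on the work surface. World frame = base frame: x ahead of the robot, y to its left, z up, the work surface at z = 0. Lengths are in m, angles in rad, forces in N, time in s.
With the tool pointing down it reaches from about 0.325 to 0.75 m from the base axis. Payload 7.6 kg.
Tool frame: the origin (TCP) lies midway between the tips of the shut fingers; the grasp point (between the pads) lies 19 mm behind it; z points along the fingers, y is the direction in which the jaws open and shut (so a half turn about z gives the same grasp; the last joint's range is limited). The gripper opens to 85 mm and grips with 20 to 120 N. Pads are 22 mm wide; open, the fingers measure 114 mm over their backs; the gripper's body (76 mm by 85 mm) begins 54 mm behind the grasp point. The pads swing forward as they close: fully open they stand 13 mm farther back than shut.
Start: joints at [1.177, 0.052, 1.401, -0, 1.689, -0.07], TCP at [0.167, 0.498, 0.204] pointing down, gripper open.
Joint ranges: [-2.9, 2.9], [-0.91, 2.17], [0.12, 2.37], [-1.06, 4.2], [0.26, 2.73], [-2.93, 2.93]. Speed limits (rad/s): [2.57, 2.57, 3.01, 3.14, 3.14, 3.14].

## Interface

Orientations are given as a unit quaternion [x, y, z, w].
In Python, from workcell import manip, optics, nets gives the robot as it stands. The module is installed in compiled form; this text tells all that it offers.
- The arm moves only by the tool send_rows, never from a script. Its argument "increments" is a list of rows, each an object with "slide": the shift along the tool's x, y, z in units of 25 mm (1.0 is 25 mm), a list of three; "angular": the turn, a rotation vector about the tool's x, y, z in units of 6 degrees (1.0 is 6 degrees), a list of three; "gripper": the opening, from 0 (shut) to 1 (fully open). A call has 1 to 10 rows; each row shifts and turns the pose as measured when the row begins, along the tool's axes as they then stand; what a row does not reach is not made up. A row lasts 1/12 s, in which the tool goes at most 41.7 mm and 7.16 degrees, less where a joint would pass 70% of its speed; a pose out of reach is approached as far as the arm can. A call is refused whole if a number of a shift passes 1 or a number of a turn 1, either way. A call with a gripper value outside its range is refused whole. The fingers move at their own pace and stop on an object; "squeeze" is the grip in N (left out, the last holds). Time passes only in rows, so rows that do not move let the fingers close. It gives the time, the measured TCP pose, the force and the opening at its end, in the units of the state.
- manip.state(): the state, without advancing time (a new reading comes with each control period).
- optics.snapshot(name): name is "scene" or "top" or "wrist"; returns (picture, depth): 480x640x3 uint8, blue, green, red; 480x640 float32, m along the optical axis (not along the pixel's ray), 0 where there is no reading.
- optics.camera_info(name): a dict with "fovy" (degrees; the focal length in pixels is half the picture's height over the tangent of half this angle, whatever the lens; pixels are square), "cx", "cy" (the principal point, pixels), "world_to_cam" (4x4, takes a point from world to camera coordinates); the wrist camera has in their place "tool_from_camera" (4x4, takes a point from camera to tool coordinates, whose origin is the TCP and whose axes are the flange's). Camera axes: x right, y up, looking along -z (the intrinsics and any distortion apply to the point x, -y, -z); pixel columns grow to the right and rows downward; lengths in m; the calibration is good to about 2 mm. The wrist camera is an equidistant fisheye: a pixel r from the principal point sees the ray r / f radians off the axis. A picture is of the moment at which its call begins: read the wrist's pose just before it. camera_info takes no time and is no camera call.
- manip.sign_off(): hands the job in, once; it reports no verdict.
Trained networks look in the newest picture that a camera, given by its name, has taken for a name from the list of things; names that differ only in an ending like _2 or _b are one class to them, and where a whole thing is asked for, a point or a joint stands for the part that bears it (a point fixed in the world has none). Each returns a list of dicts, best first, with "conf" (0 to 1); they miss things now and then, are a little off and sometimes report something else, mostly with a low value. They report only what shows in the picture. A call takes as long as a camera call.
- nets.spot_in(camera, label): "position" ([x, y, z] in m, in world coordinates, good to about 4 mm: the middle of the surface that is visible of it).
- nets.pinpoint(camera, label): "position" ([x, y, z] in m, in world coordinates, good to about 4 mm: a listed point, or the origin of a listed thing).
The state is a dict: "time": time; "joint_positions": joint angles; "joint_vel": joint speeds; "joint_torque": joint torques, N m; "eef_pos": TCP position; "tcp_rot": TCP orientation; "ft_force": force on the tool from outside, world axes, zero at the start; "wrist_torque": the same for the moment, N m; "opening": finger opening in m.
Only numpy, scipy, OpenCV 4.12 (cv2) and the standard library are available. Lean on these libraries where they do the work, as an engineer would, in place of code of your own. Each camera call takes 0.05 s, during which the arm holds its last target.

## Working session

There is one attempt and no reset: what is moved stays moved. The work goes in short steps, Python scripts to look and compute and a tool call to move; the robot and the scene stay as the last step left them, time stands still between calls to the robot, and variables do not carry over. Pictures are saved under pics/ and viewed, and the job is handed in when it is done.

Besides the shell and the picture viewer there is one more tool, called after ">>>" by a JSON object that holds its "api" and its "payload", one argument or row to a line. send_rows: Moves the arm, as the interface text tells. Its arguments: {"type":"object","properties":{"increments":{"type":"array","items":{"type":"object","properties":{"slide":{"type":"array","items":{"type":"number"}},"angular":{"type":"array","items":{"type":"number"}},"gripper":{"type":"number"}}}},"squeeze":{"type":"number"}},"required":["increments"]}

```bash
mkdir -p pics; python3 - <<'E'
from workcell import manip, optics, nets
import cv2
s=manip.state(); print({k:s[k] for k in('time','eef_pos','tcp_rot','ft_force','opening')})
for c in('scene','top'):
    p,d=optics.snapshot(c); cv2.imwrite(f'pics/{c}0.png',p)
    for l in('red_grip','blue_grip'): print(c,l,nets.pinpoint(c,l)[:2])
E
```

```text
{'time': 0.0, 'eef_pos': array([0.16688976, 0.49740318, 0.20308625]), 'tcp_rot': array([ 1.61202671e-01,  9.86921024e-01, -7.48277216e-04, -1.75617670e-04]), 'ft_force': array([0.33569003, 0.36902622, 0.68346494]), 'opening': 0.085343028634594}
scene red_grip [{'position': [0.5898, -0.2546, 0.1273], 'conf': 0.66}]
scene blue_grip [{'position': [0.5875, 0.2512, 0.1279], 'conf': 0.78}]
top red_grip [{'position': [0.5953, -0.2579, 0.126], 'conf': 0.85}]
top blue_grip []
```

View pics/scene0.png

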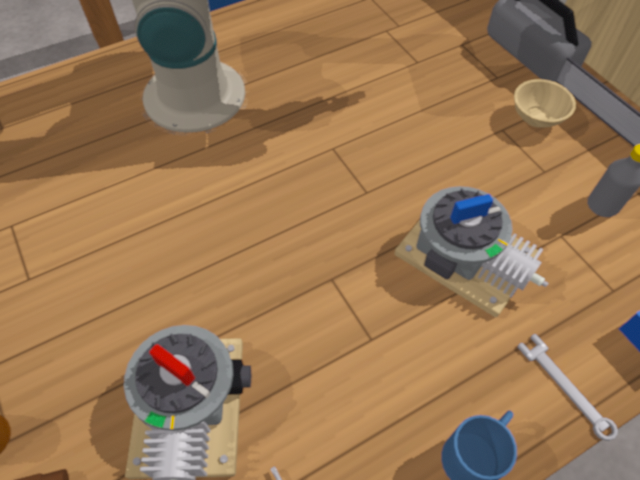

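View pics/top0.png

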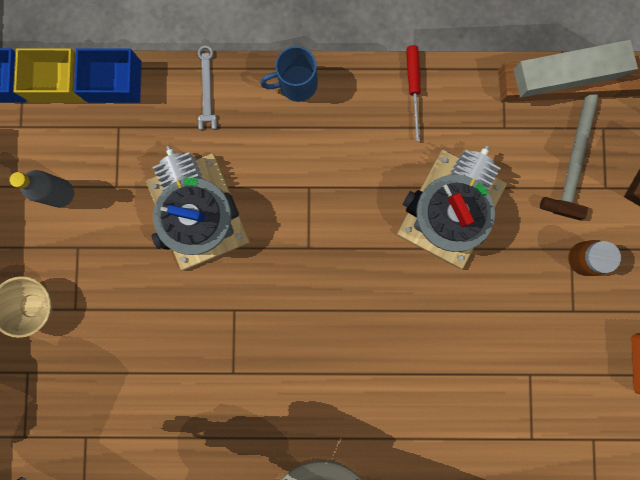

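```bash
cat > h.py <<'E'
from workcell import manip, optics, nets
import cv2, numpy as np
def world(cam,mask,d):
    i=optics.camera_info(cam); f=240/np.tan(np.radians(i['fovy'])/2)
    v,u=np.nonzero(mask&(d>0)); z=d[v,u]
    P=np.stack([(u-i['cx'])/f*z,-(v-i['cy'])/f*z,-z,np.ones_like(z)])
    return (np.linalg.inv(i['world_to_cam'])@P)[:3].T
E
python3 - <<'E'
from h import *
p,d=optics.snapshot('top')
cv2.imwrite('pics/topz.png',cv2.resize(p[140:280,390:530],(560,560),interpolation=cv2.INTER_CUBIC))
h=cv2.cvtColor(p,cv2.COLOR_BGR2HSV); H,S,V=cv2.split(h)
roi=np.zeros(H.shape,bool); roi[140:280,390:530]=1
ms={'red':((H<8)|(H>172))&(S>150)&(V>90),'yel':(H>20)&(H<32)&(S>170)&(V>150),'grn':(H>45)&(H<80)&(S>130)}
for k,m in ms.items():
    W=world('top',m&roi,d); print(k,len(W),W.mean(0),np.median(W,0))
    if k=='red':
        T=W[W[:,2]>np.percentile(W[:,2],60)-.004]; c=T[:,:2].mean(0)
        print('top',T.mean(0),T.min(0),T.max(0),cv2.minAreaRect(T[:,:2].astype(np.float32)*1000))
E
```

```text
red 435 [ 0.58998258 -0.25215818  0.13489853] [ 0.5896444  -0.25229057  0.1407391 ]
top [ 0.59077623 -0.25435768  0.1419345 ] [ 0.56254603 -0.27208257  0.13745923] [ 0.61884402 -0.23722201  0.14703995] ((591.055908203125, -254.5924072265625), (58.43403625488281, 15.599446296691895), 26.479658126831055)
yel 13 [ 0.64836688 -0.28573126  0.08761396] [ 0.64882419 -0.28626525  0.08753382]
grn 94 [ 0.63502765 -0.30384389  0.08769707] [ 0.63535929 -0.30380538  0.08759279]
```

View pics/topz.png

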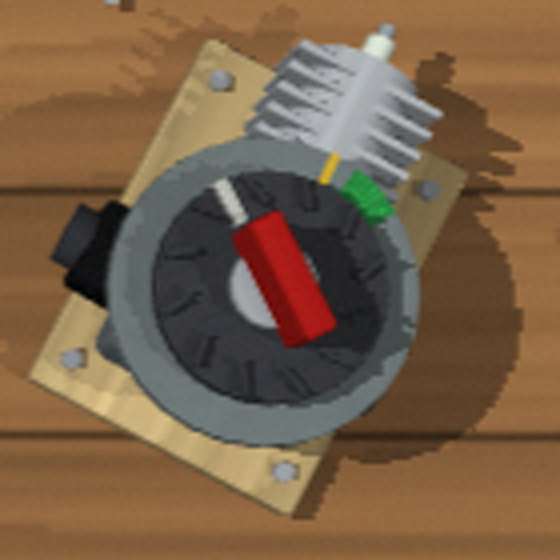

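>>> {"api": "send_rows", "payload": {
  "increments": [
    {"slide": [-1,-0.9,0],"angular": [0,0,0],"gripper": 1},
    {"slide": [-1,-0.9,0],"angular": [0,0,0],"gripper": 1},
    {"slide": [-1,-0.9,0],"angular": [0,0,0],"gripper": 1},
    {"slide": [-1,-0.9,0],"angular": [0,0,0],"gripper": 1},
    {"slide": [-1,-0.9,0],"angular": [0,0,0],"gripper": 1},
    {"slide": [-1,-0.9,0],"angular": [0,0,0],"gripper": 1},
    {"slide": [-1,-0.9,0],"angular": [0,0,0],"gripper": 1},
    {"slide": [-1,-0.9,0],"angular": [0,0,0],"gripper": 1},
    {"slide": [-1,-0.9,0],"angular": [0,0,0],"gripper": 1},
    {"slide": [-1,-0.9,0],"angular": [0,0,0],"gripper": 1}
  ]
}}

```text
time: 1.18
eef_pos: [0.3355, 0.1966, 0.2021]
tcp_rot: [0.155, 0.988, -0.0, 0.0]
ft_force: [0.5, 0.1, -0.1]
opening: 0.0852
```

>>> {"api": "send_rows", "payload": {
  "increments": [
    {"slide": [-1,-0.9,0],"angular": [0,0,0],"gripper": 1},
    {"slide": [-1,-0.9,0],"angular": [0,0,0],"gripper": 1},
    {"slide": [-1,-0.9,0],"angular": [0,0,0],"gripper": 1},
    {"slide": [-1,-0.9,0],"angular": [0,0,0],"gripper": 1},
    {"slide": [-1,-0.9,0],"angular": [0,0,0],"gripper": 1},
    {"slide": [-1,-0.9,0],"angular": [0,0,0],"gripper": 1},
    {"slide": [-1,-0.9,0],"angular": [0,0,0],"gripper": 1},
    {"slide": [-1,-0.9,0],"angular": [0,0,0],"gripper": 1},
    {"slide": [-1,-0.9,0],"angular": [0,0,0],"gripper": 1},
    {"slide": [-1,-0.9,0],"angular": [0,0,0],"gripper": 1}
  ]
}}

```text
time: 2.02
eef_pos: [0.5096, -0.1118, 0.2044]
tcp_rot: [0.156, 0.988, 0.001, 0.003]
ft_force: [0.4, 1.7, -0.4]
opening: 0.0854
```

>>> {"api": "send_rows", "payload": {
  "increments": [
    {"slide": [0,0,0],"angular": [0,0,-1],"gripper": 1},
    {"slide": [0,0,0],"angular": [0,0,-1],"gripper": 1},
    {"slide": [0,0,0],"angular": [0,0,-1],"gripper": 1},
    {"slide": [0,0,0],"angular": [0,0,-1],"gripper": 1},
    {"slide": [0,0,0],"angular": [0,0,-1],"gripper": 1},
    {"slide": [0,0,0],"angular": [0,0,-1],"gripper": 1},
    {"slide": [0,0,0],"angular": [0,0,-1],"gripper": 1},
    {"slide": [0,0,0],"angular": [0,0,0],"gripper": 1}
  ]
}}

```text
time: 2.68
eef_pos: [0.5111, -0.1199, 0.201]
tcp_rot: [-0.22, 0.975, 0.0, 0.001]
ft_force: [0.7, 0.8, 0.2]
opening: 0.0855
```

```bash
cat > st.py <<'E'
from h import *
from scipy.spatial.transform import Rotation as Ro
def rep(t=(0.591,-0.2545,0.113)):
    s=manip.state(); R=Ro.from_quat(s['tcp_rot']).as_matrix(); p=np.array(s['eef_pos'])
    print('t',s['time'],'p',p.round(4),'yaw_y',np.degrees(np.arctan2(R[1,1],R[0,1])).round(2),'z',R[:,2].round(3),'op',round(s['opening'],4))
    print('units to target',(R.T@(np.array(t)-p)/0.025).round(3),'j',np.round(s['joint_positions'],2),'F',np.round(s['ft_force'],1),'M',np.round(s['wrist_torque'],2))
if __name__=='__main__': rep()
E
python3 st.py
```

```text
t 2.6833 p [ 0.5111 -0.1199  0.201 ] yaw_y 115.47 z [ 0.002  0.001 -1.   ] op 0.0855
units to target [-0.564 -6.235  3.523] j [-0.3   0.05  1.41  0.    1.68 -2.32] F [0.7 0.8 0.2] M [-0.02  0.   -0.03]
```

>>> {"api": "send_rows", "payload": {
  "increments": [
    {"slide": [-0.1,-0.8,0],"angular": [0,0,-0.1],"gripper": 1},
    {"slide": [-0.1,-0.8,0],"angular": [0,0,-0.1],"gripper": 1},
    {"slide": [-0.1,-0.8,0],"angular": [0,0,0],"gripper": 1},
    {"slide": [-0.1,-0.8,0],"angular": [0,0,0],"gripper": 1},
    {"slide": [-0.1,-0.8,0],"angular": [0,0,0],"gripper": 1},
    {"slide": [-0.1,-0.8,0],"angular": [0,0,0],"gripper": 1},
    {"slide": [0,-0.8,0],"angular": [0,0,0],"gripper": 1},
    {"slide": [0,-0.6,0],"angular": [0,0,0],"gripper": 1},
    {"slide": [0,0,0],"angular": [0,0,0],"gripper": 1}
  ]
}}

```text
time: 3.43
eef_pos: [0.5956, -0.2576, 0.2003]
tcp_rot: [-0.217, 0.976, 0.0, 0.001]
ft_force: [-0.9, -0.4, 0.0]
opening: 0.0851
```

```bash
python3 - <<'E'
from st import *
rep()
s=manip.state(); p,d=optics.snapshot('wrist'); cv2.imwrite('pics/wr1.png',p)
i=optics.camera_info('wrist'); f=240/np.tan(np.radians(i['fovy'])/2)
print(i)
h=cv2.cvtColor(p,cv2.COLOR_BGR2HSV); H,S,V=cv2.split(h)
m=((H<8)|(H>172))&(S>150)&(V>60)&(d>0)
v,u=np.nonzero(m); x=u-i['cx'];y=v-i['cy'];r=np.hypot(x,y); th=r/f; z=d[v,u]
k=np.tan(th)/np.maximum(r,1e-6)*z
P=np.stack([x*k,-y*k,-z,np.ones_like(z)]); T=(i['tool_from_camera']@P)[:3].T
W=T@Ro.from_quat(s['tcp_rot']).as_matrix().T+s['eef_pos']
W=W[np.hypot(W[:,0]-.591,W[:,1]+.2545)<.05]
t=W[abs(W[:,2]-np.percentile(W[:,2],95))<.004]
print(len(W),len(t),t.mean(0),cv2.minAreaRect(t[:,:2].astype(np.float32)*1000))
print(nets.pinpoint('wrist','red_grip')[:2])
E
```

```text
t 3.4333 p [ 0.5956 -0.2576  0.2003] yaw_y 115.06 z [ 0.002  0.001 -1.   ] op 0.0851
units to target [0.119 0.19  3.492] j [-0.47  0.41  0.99  0.    1.74 -2.47] F [-0.9 -0.4  0. ] M [0.   0.07 0.01]
{'fovy': 65.70646984690485, 'cx': 322.0085085460963, 'cy': 238.8656316533153, 'tool_from_camera': array([[ 4.10072826e-04,  9.66025663e-01,  2.58445837e-01,
         6.55451100e-02],
       [ 9.99999756e-01, -5.42392668e-04,  4.40682317e-04,
         1.97324211e-04],
       [ 5.65889554e-04,  2.58445593e-01, -9.66025649e-01,
        -1.69548385e-01],
       [ 0.00000000e+00,  0.00000000e+00,  0.00000000e+00,
         1.00000000e+00]])}
2235 2060 [ 0.5908279  -0.25502794  0.14129099] ((591.78564453125, -254.48483276367188), (58.69306182861328, 15.238533020019531), 25.09549903869629)
[{'position': [0.5941, -0.2519, 0.1295], 'conf': 0.58}]
```

View pics/wr1.png

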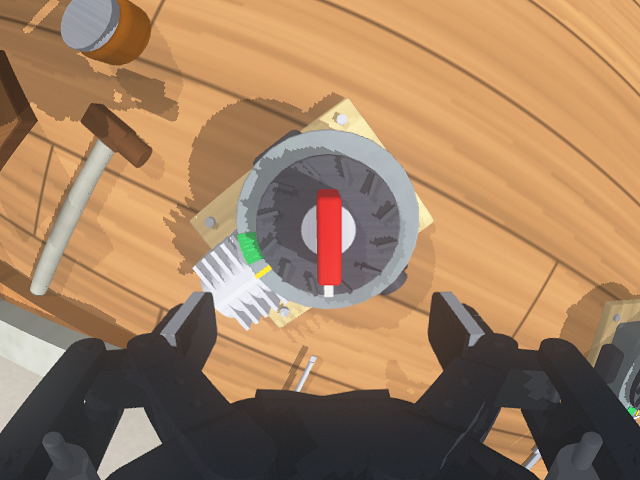

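>>> {"api": "send_rows", "payload": {
  "increments": [
    {"slide": [0.06,0.1,0.5],"angular": [0,0,0],"gripper": 1},
    {"slide": [0.06,0.1,0.6],"angular": [0,0,0],"gripper": 1},
    {"slide": [0,0,0.6],"angular": [0,0,0],"gripper": 1},
    {"slide": [0,0,0.6],"angular": [0,0,0],"gripper": 1},
    {"slide": [0,0,0.6],"angular": [0,0,0],"gripper": 1},
    {"slide": [0,0,0.4],"angular": [0,0,0],"gripper": 1},
    {"slide": [0,0,0],"angular": [0,0,0],"gripper": 1}
  ]
}}

```text
time: 4.12
eef_pos: [0.5897, -0.2448, 0.1188]
tcp_rot: [-0.216, 0.976, 0.0, 0.003]
ft_force: [-0.0, 0.1, -1.4]
opening: 0.0857
```

```bash
python3 st.py
```

```text
t 4.1167 p [ 0.5897 -0.2448  0.1188] yaw_y 115.0 z [ 0.006  0.001 -1.   ] op 0.0857
units to target [ 0.121 -0.374  0.23 ] j [-0.45  0.41  1.16  0.    1.57 -2.46] F [-0.   0.1 -1.4] M [ 0.07 -0.04 -0.05]
```

>>> {"api": "send_rows", "payload": {
  "increments": [
    {"slide": [0.06,-0.2,0.1],"angular": [0,0,0],"gripper": 1},
    {"slide": [0.06,-0.15,0.1],"angular": [0,0,0],"gripper": 1},
    {"slide": [0,0,0],"angular": [0,0,0],"gripper": 1},
    {"slide": [0,0,0],"angular": [0,0,0],"gripper": 1}
  ]
}}

```text
time: 4.45
eef_pos: [0.5916, -0.2539, 0.1163]
tcp_rot: [-0.216, 0.976, -0.001, 0.005]
ft_force: [-1.3, -1.1, -0.4]
opening: 0.0851
```

```bash
python3 st.py
```

```text
t 4.45 p [ 0.5916 -0.2539  0.1163] yaw_y 115.0 z [ 0.009  0.    -1.   ] op 0.0851
units to target [ 0.032 -0.01   0.132] j [-0.46  0.42  1.15  0.    1.57 -2.47] F [-1.3 -1.1 -0.4] M [ 0.01 -0.03 -0.  ]
```

>>> {"api": "send_rows", "payload": {
  "increments": [
    {"slide": [0.03,0,0.1],"angular": [0,0,0],"gripper": 0.4},
    {"slide": [0,0,0],"angular": [0,0,0],"gripper": 0},
    {"slide": [0,0,0],"angular": [0,0,0],"gripper": 0},
    {"slide": [0,0,0],"angular": [0,0,0],"gripper": 0},
    {"slide": [0,0,0],"angular": [0,0,0],"gripper": 0},
    {"slide": [0,0,0],"angular": [0,0,0],"gripper": 0},
    {"slide": [0,0,0],"angular": [0,0,0],"gripper": 0},
    {"slide": [0,0,0],"angular": [0,0,0],"gripper": 0}
  ],
  "squeeze": 70
}}

```text
time: 5.12
eef_pos: [0.5917, -0.255, 0.1159]
tcp_rot: [-0.216, 0.976, -0.002, 0.006]
ft_force: [0.1, 0.1, 0.2]
opening: -0.0
```

```bash
python3 st.py
```

```text
t 5.1167 p [ 0.5917 -0.255   0.1159] yaw_y 114.96 z [ 0.013 -0.001 -1.   ] op -0.0
units to target [0.019 0.031 0.116] j [-0.47  0.42  1.15  0.    1.56 -2.47] F [0.1 0.1 0.2] M [ 0.05  0.05 -0.  ]
```

```bash
python3 - <<'E'
from st import *
p,d=optics.snapshot('wrist'); cv2.imwrite('pics/wr2.png',p)
p,d=optics.snapshot('scene'); cv2.imwrite('pics/sc2.png',cv2.resize(p[280:480,60:300],(720,600)))
E
```

```text
(no output)
```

View pics/wr2.png

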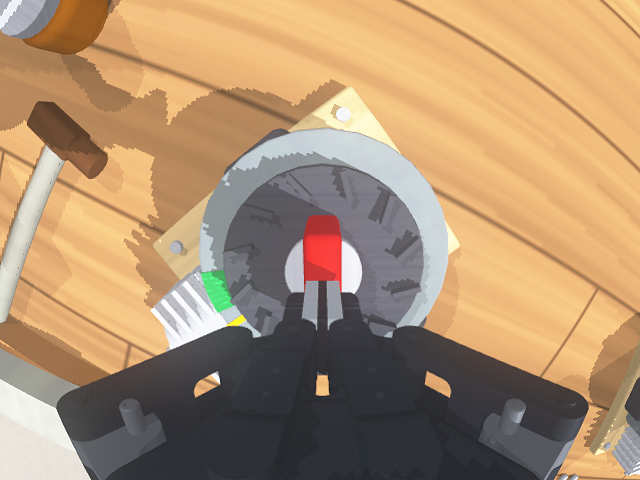

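View pics/sc2.png

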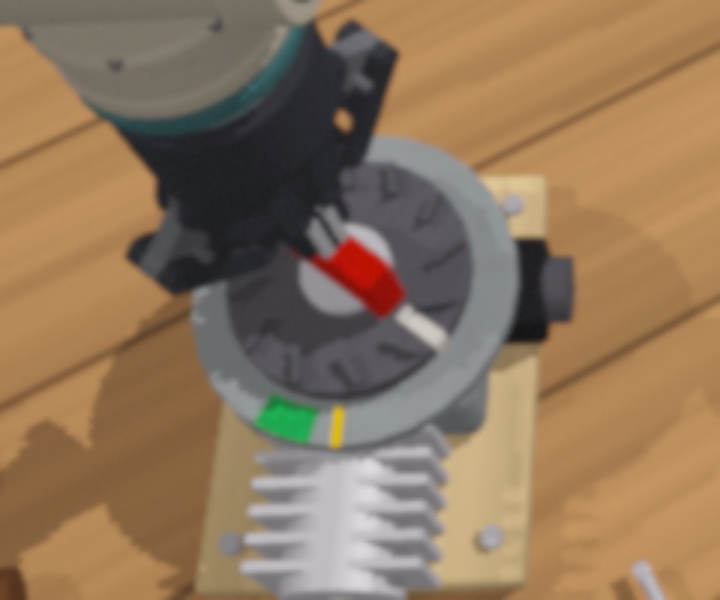

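```bash
cat >> h.py <<'E'
def wpts(d,s):
    from scipy.spatial.transform import Rotation as Ro
    i=optics.camera_info('wrist'); f=240/np.tan(np.radians(i['fovy'])/2)
    v,u=np.mgrid[0:480,0:640]; x=u-i['cx'];y=v-i['cy'];r=np.hypot(x,y)+1e-9; k=np.tan(r/f)/r*d
    P=np.stack([x*k,-y*k,-d,np.ones_like(d)],-1); T=(P@i['tool_from_camera'].T)[...,:3]
    return T, T@Ro.from_quat(s['tcp_rot']).as_matrix().T+s['eef_pos']
E
python3 - <<'E'
from st import *
rep(); s=manip.state(); p,d=optics.snapshot('wrist'); T,W=wpts(d,s)
cv2.imwrite('pics/wr3.png',cv2.resize(p[190:400,220:430],(630,630),interpolation=cv2.INTER_CUBIC))
for u in(300,311,316,323,330,336,344):
  for v in(240,270,278,284,290,300,310,330): print(u,v,p[v,u],T[v,u].round(4),W[v,u].round(4))
E
```

```text
t 5.2167 p [ 0.5917 -0.255   0.1159] yaw_y 114.95 z [ 0.013 -0.002 -1.   ] op -0.0001
units to target [0.019 0.032 0.115] j [-0.47  0.42  1.15  0.    1.56 -2.47] F [-0.2 -0.3 -0.6] M [ 0.01  0.04 -0.01]
300 240 [141 134 137] [ 0.0152 -0.0113  0.0165] [ 0.583  -0.2717  0.0993]
300 270 [207 196 196] [ 0.0012 -0.0111  0.0094] [ 0.5955 -0.2656  0.1066]
300 278 [207 198 197] [-0.0043 -0.0114  0.0121] [ 0.6005 -0.2636  0.1039]
300 284 [207 198 197] [-0.0067 -0.0113  0.0097] [ 0.6027 -0.2625  0.1064]
300 290 [209 200 199] [-0.0105 -0.0114  0.0106] [ 0.6062 -0.261   0.1055]
300 300 [69 62 68] [ 0.0077 -0.0081 -0.0422] [ 0.5876 -0.2656  0.158 ]
300 310 [64 59 61] [ 0.0072 -0.0077 -0.0497] [ 0.5878 -0.265   0.1656]
300 330 [62 56 56] [ 0.0125 -0.0062 -0.074 ] [ 0.5821 -0.2658  0.1898]
311 240 [ 54  56 243] [ 0.0266 -0.0043 -0.0258] [ 0.5691 -0.2701  0.1414]
311 270 [ 53  54 202] [ 0.0139 -0.0044 -0.026 ] [ 0.5806 -0.2648  0.1418]
311 278 [ 53  54 201] [ 0.0105 -0.0044 -0.0264] [ 0.5837 -0.2634  0.1422]
311 284 [166 158 156] [ 0.0113 -0.0041 -0.0348] [ 0.5828 -0.2635  0.1506]
311 290 [166 156 1
[... 2495 characters left out ...]
 [ 0.0113  0.0048 -0.058 ] [ 0.5788 -0.2553  0.1737]
336 330 [65 59 60] [ 0.0124  0.0043 -0.0738] [ 0.5777 -0.2563  0.1896]
344 240 [156 148 149] [0.016  0.0113 0.0134] [ 0.5726 -0.2515  0.1022]
344 270 [245 240 238] [0.0007 0.0115 0.0107] [ 0.5864 -0.2449  0.1051]
344 278 [246 240 239] [-0.0035  0.0115  0.0103] [ 0.5902 -0.2431  0.1056]
344 284 [245 240 239] [-0.007   0.0116  0.0106] [ 0.5933 -0.2416  0.1053]
344 290 [248 242 241] [-0.0099  0.0116  0.0094] [ 0.596  -0.2403  0.1065]
344 300 [66 60 68] [ 0.007   0.0085 -0.0405] [ 0.5813 -0.2502  0.1563]
344 310 [62 57 62] [ 0.0071  0.008  -0.0495] [ 0.5813 -0.2507  0.1653]
344 330 [64 58 59] [ 0.0124  0.0066 -0.0739] [ 0.5768 -0.2542  0.1896]
```

View pics/wr3.png

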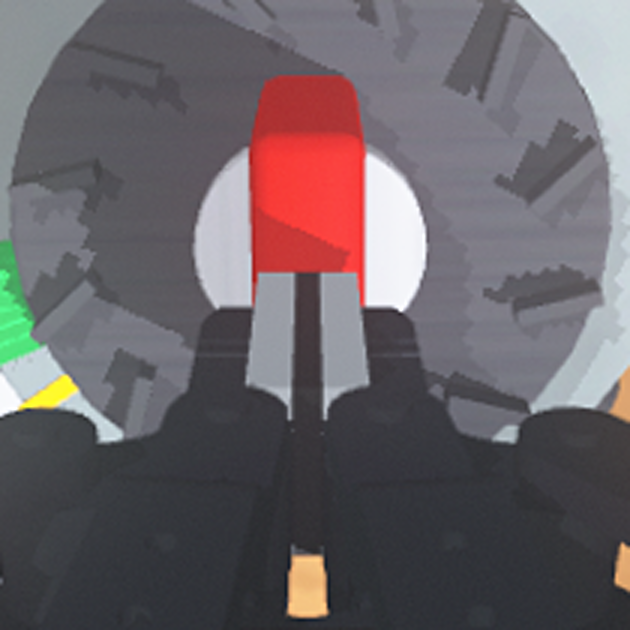

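>>> {"api": "send_rows", "payload": {
  "increments": [
    {"slide": [0,0,0],"angular": [0,0,0],"gripper": 1},
    {"slide": [0,0,0],"angular": [0,0,0],"gripper": 1},
    {"slide": [0,0,0],"angular": [0,0,0],"gripper": 1},
    {"slide": [0,0,0],"angular": [0,0,0],"gripper": 1},
    {"slide": [0,0,0],"angular": [0,0,0],"gripper": 1},
    {"slide": [0,0,0],"angular": [0,0,0],"gripper": 1}
  ]
}}

```text
time: 5.77
eef_pos: [0.5917, -0.255, 0.1158]
tcp_rot: [-0.216, 0.976, -0.002, 0.006]
ft_force: [0.2, -0.7, 0.1]
opening: 0.0723
```

```bash
python3 - <<'E'
from st import *
rep(); s=manip.state(); p,d=optics.snapshot('wrist'); T,W=wpts(d,s)
cv2.imwrite('pics/wr4.png',p)
x,y,z=T[...,0],T[...,1],T[...,2]
m=(d>0)&(abs(x)<.03)&(abs(y)>.035)&(abs(y)<.062)&(z<-.001)
print(m.sum()); 
for sgn in(1,-1):
    q=T[m&(y*sgn>0)]; print(sgn,len(q),np.percentile(q[:,2],[0,50,90,95,98,99.5,100]).round(4), q[q[:,2]>np.percentile(q[:,2],97)].mean(0).round(4))
m=(d>0)&(abs(y)<.009)&(z<-.015)&(x<.05); print('bar top',W[m][:,2].mean(), np.percentile(z[m],[1,50,99]))
ps,ds=optics.snapshot('scene'); cv2.imwrite('pics/sc4.png',cv2.resize(ps[280:480,60:300],(720,600)))
E
```

```text
t 5.7667 p [ 0.5917 -0.255   0.1158] yaw_y 114.96 z [ 0.012 -0.001 -1.   ] op 0.0723
units to target [0.019 0.029 0.11 ] j [-0.47  0.42  1.15  0.    1.56 -2.47] F [ 0.2 -0.7  0.1] M [-0.04  0.02  0.05]
31747
1 15845 [-0.1338 -0.0984 -0.0606 -0.0505 -0.0431 -0.0383 -0.0346] [ 0.0037  0.0377 -0.0415]
-1 15902 [-0.1338 -0.0982 -0.0606 -0.0504 -0.0432 -0.0384 -0.0345] [ 0.0037 -0.0374 -0.0415]
bar top 0.1989581300183139 [-0.12969255 -0.10937049 -0.02022983]
```

View pics/wr4.png

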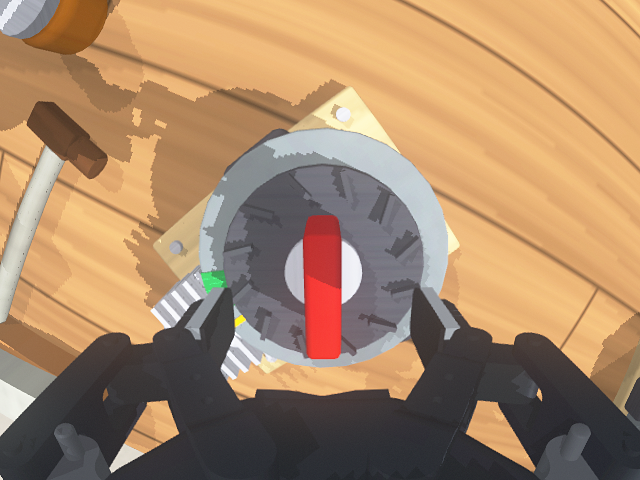

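View pics/sc4.png

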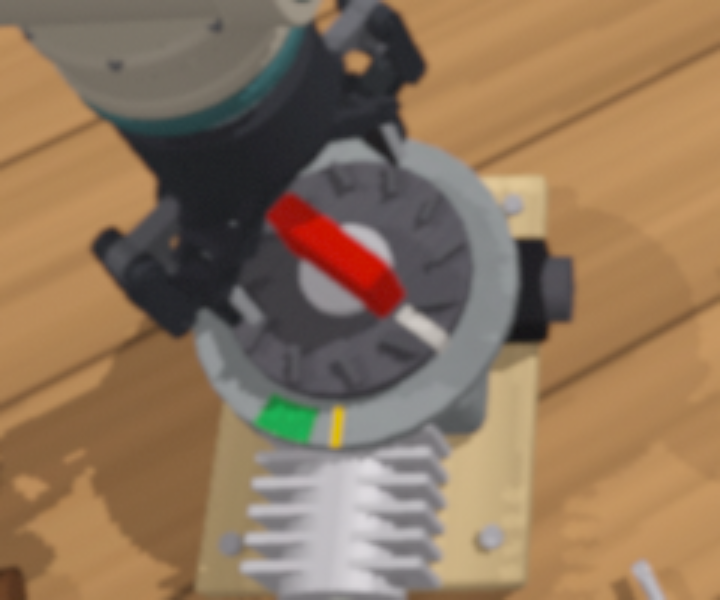

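>>> {"api": "send_rows", "payload": {
  "increments": [
    {"slide": [0,0,0.2],"angular": [0,0.05,0],"gripper": 1},
    {"slide": [0,0,0.2],"angular": [0,0.05,0],"gripper": 1},
    {"slide": [0,0,0.2],"angular": [0,0,0],"gripper": 1},
    {"slide": [0,0,0],"angular": [0,0,0],"gripper": 1}
  ]
}}

```text
time: 6.2
eef_pos: [0.5918, -0.255, 0.0992]
tcp_rot: [-0.216, 0.976, -0.003, 0.0]
ft_force: [0.2, 0.1, -0.6]
opening: 0.0852
```

```bash
python3 -c "
from st import *
rep((0.591,-.2547,.083))"
```

```text
t 6.2 p [ 0.5918 -0.255   0.0992] yaw_y 114.96 z [ 0.002 -0.006 -1.   ] op 0.0852
units to target [0.023 0.03  0.648] j [-0.46  0.44  1.16 -0.    1.54 -2.47] F [ 0.2  0.1 -0.6] M [-0.03 -0.   -0.02]
```

>>> {"api": "send_rows", "payload": {
  "increments": [
    {"slide": [0,0,0.2],"angular": [0,0,0],"gripper": 1},
    {"slide": [0.02,0.02,0.2],"angular": [0,0,0],"gripper": 1},
    {"slide": [0,0,0.2],"angular": [0,0,0],"gripper": 1},
    {"slide": [0,0,0],"angular": [0,0,0],"gripper": 1}
  ]
}}

```text
time: 6.53
eef_pos: [0.5907, -0.2546, 0.0815]
tcp_rot: [-0.216, 0.976, -0.003, -0.0]
ft_force: [-0.8, 0.1, -0.8]
opening: 0.0852
```

```bash
python3 - <<'E'
from st import *
rep((0.591,-.2547,.083))
p,d=optics.snapshot('wrist'); cv2.imwrite('pics/wr5.png',p)
E
```

```text
t 6.5333 p [ 0.5907 -0.2546  0.0815] yaw_y 114.96 z [ 0.    -0.006 -1.   ] op 0.0852
units to target [-0.009 -0.008 -0.058] j [-0.46  0.45  1.18 -0.    1.51 -2.47] F [-0.8  0.1 -0.8] M [ 0.03 -0.02  0.03]
```

View pics/wr5.png

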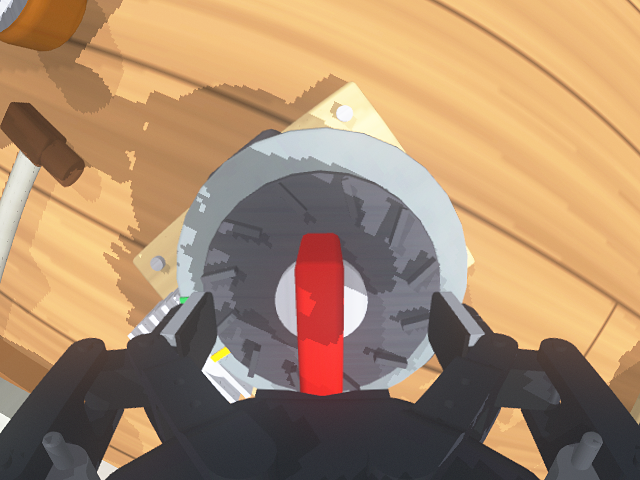

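The picture shows the bar running down the middle (columns 297–343) between the open pads, with no contact force. The tips sit about 30 mm behind the reported TCP, so the first close passed above the bar. I'm closing again at this lower height.

>>> {"api": "send_rows", "payload": {
  "increments": [
    {"slide": [0,0,0],"angular": [0,0,0],"gripper": 0},
    {"slide": [0,0,0],"angular": [0,0,0],"gripper": 0},
    {"slide": [0,0,0],"angular": [0,0,0],"gripper": 0},
    {"slide": [0,0,0],"angular": [0,0,0],"gripper": 0},
    {"slide": [0,0,0],"angular": [0,0,0],"gripper": 0},
    {"slide": [0,0,0],"angular": [0,0,0],"gripper": 0},
    {"slide": [0,0,0],"angular": [0,0,0],"gripper": 0}
  ],
  "squeeze": 70
}}

```text
time: 7.17
eef_pos: [0.5915, -0.2551, 0.0836]
tcp_rot: [-0.216, 0.976, -0.004, 0.001]
ft_force: [1.7, -0.6, -2.0]
opening: 0.0147
```

```bash
python3 st.py
```

```text
t 7.1667 p [ 0.5915 -0.2551  0.0836] yaw_y 114.96 z [ 0.003 -0.007 -1.   ] op 0.0147
units to target [ 0.007  0.02  -1.177] j [-0.46  0.44  1.18 -0.    1.51 -2.47] F [ 1.7 -0.6 -2. ] M [0.25 0.02 0.03]
```

>>> {"api": "send_rows", "payload": {
  "increments": [
    {"slide": [0,0,0],"angular": [0,0,0.5],"gripper": 0},
    {"slide": [0,0,0],"angular": [0,0,0.5],"gripper": 0},
    {"slide": [0,0,0],"angular": [0,0,0.5],"gripper": 0},
    {"slide": [0,0,0],"angular": [0,0,0.5],"gripper": 0},
    {"slide": [0,0,0],"angular": [0,0,0.5],"gripper": 0},
    {"slide": [0,0,0],"angular": [0,0,0.5],"gripper": 0}
  ]
}}

```text
time: 7.67
eef_pos: [0.5913, -0.2546, 0.0835]
tcp_rot: [-0.056, 0.998, -0.003, 0.001]
ft_force: [0.2, -0.4, -0.4]
opening: 0.0149
```

```bash
python3 - <<'E'
from st import *
rep((0.591,-.2547,.083))
p,d=optics.snapshot('wrist'); cv2.imwrite('pics/wr6.png',p)
E
```

```text
t 7.6667 p [ 0.5913 -0.2546  0.0835] yaw_y 96.37 z [ 0.002 -0.005 -1.   ] op 0.0149
units to target [ 0.011 -0.004  0.022] j [-0.46  0.44  1.18 -0.    1.51 -2.14] F [ 0.2 -0.4 -0.4] M [0.17 0.17 0.3 ]
```

View pics/wr6.png

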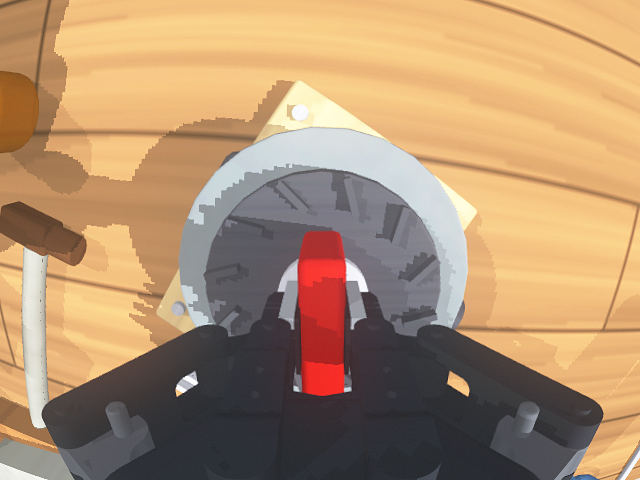

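>>> {"api": "send_rows", "payload": {
  "increments": [
    {"slide": [0,0,0],"angular": [0,0,0.5],"gripper": 0},
    {"slide": [0,0,0],"angular": [0,0,0.5],"gripper": 0},
    {"slide": [0,0,0],"angular": [0,0,0.5],"gripper": 0},
    {"slide": [0,0,0],"angular": [0,0,0.5],"gripper": 0},
    {"slide": [0,0,0],"angular": [0,0,0.5],"gripper": 0},
    {"slide": [0,0,0],"angular": [0,0,0.5],"gripper": 0},
    {"slide": [0,0,0],"angular": [0,0,0.5],"gripper": 0},
    {"slide": [0,0,0],"angular": [0,0,0.5],"gripper": 0},
    {"slide": [0,0,0],"angular": [0,0,0.5],"gripper": 0},
    {"slide": [0,0,0],"angular": [0,0,0.5],"gripper": 0}
  ]
}}

```text
time: 8.55
eef_pos: [0.5913, -0.2538, 0.0836]
tcp_rot: [0.21, 0.978, -0.002, 0.001]
ft_force: [1.0, 0.8, -0.6]
opening: 0.0154
```

```bash
python3 -c "
from st import *
rep((0.591,-.2547,.083))"
```

```text
t 8.55 p [ 0.5913 -0.2538  0.0836] yaw_y 65.81 z [ 0.001 -0.005 -1.   ] op 0.0154
units to target [-0.003 -0.039  0.023] j [-0.46  0.45  1.18 -0.    1.51 -1.61] F [ 1.   0.8 -0.6] M [0.09 0.1  0.18]
```

Torque has fallen from 0.30 to 0.18 N m, so the stiff spot is behind. About 24° remain.

>>> {"api": "send_rows", "payload": {
  "increments": [
    {"slide": [0,0,0],"angular": [0,0,0.5],"gripper": 0},
    {"slide": [0,0,0],"angular": [0,0,0.5],"gripper": 0},
    {"slide": [0,0,0],"angular": [0,0,0.5],"gripper": 0},
    {"slide": [0,0,0],"angular": [0,0,0.5],"gripper": 0},
    {"slide": [0,0,0],"angular": [0,0,0.5],"gripper": 0},
    {"slide": [0,0,0],"angular": [0,0,0.5],"gripper": 0},
    {"slide": [0,0,0],"angular": [0,0,0.5],"gripper": 0},
    {"slide": [0,0,0],"angular": [0,0,0],"gripper": 0}
  ]
}}

```text
time: 9.22
eef_pos: [0.5916, -0.2532, 0.0836]
tcp_rot: [0.388, 0.922, -0.002, 0.001]
ft_force: [0.7, 0.1, -0.2]
opening: 0.0154
```

```bash
python3 - <<'E'
from st import *
rep((0.591,-.2547,.083))
p,d=optics.snapshot('top'); cv2.imwrite('pics/top7.png',cv2.resize(p[140:280,390:530],(560,560)))
p,d=optics.snapshot('scene'); cv2.imwrite('pics/sc7.png',cv2.resize(p[280:480,60:300],(720,600)))
E
```

```text
t 9.2167 p [ 0.5916 -0.2532  0.0836] yaw_y 44.32 z [ 0.001 -0.004 -1.   ] op 0.0154
units to target [-0.023 -0.059  0.023] j [-0.46  0.45  1.18 -0.    1.51 -1.23] F [ 0.7  0.1 -0.2] M [ 0.11  0.2  -0.27]
```

View pics/sc7.png

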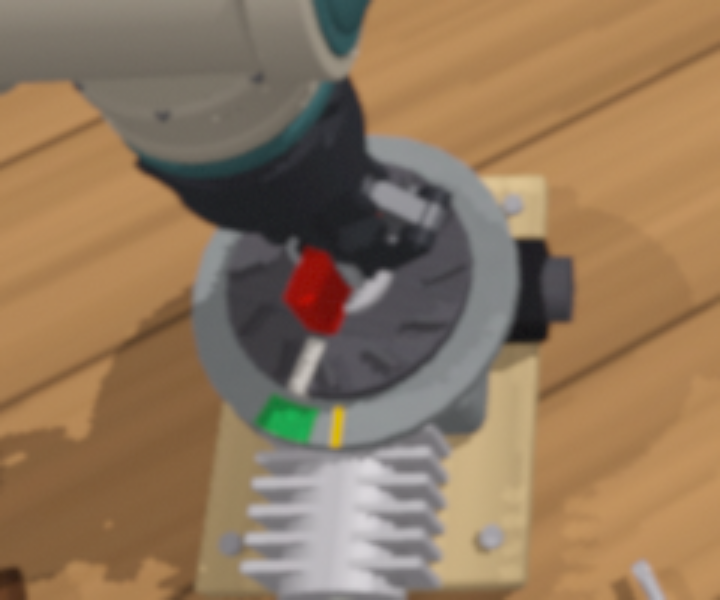

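The white line in the picture (300,370) now points into the green patch (288,418), about 17° past the pointer. Letting go.

>>> {"api": "send_rows", "payload": {
  "increments": [
    {"slide": [0,0,0],"angular": [0,0,0],"gripper": 0.3},
    {"slide": [0,0,0],"angular": [0,0,0],"gripper": 0.6},
    {"slide": [0,0,0],"angular": [0,0,0],"gripper": 1},
    {"slide": [0,0,0],"angular": [0,0,0],"gripper": 1},
    {"slide": [0,0,0],"angular": [0,0,0],"gripper": 1},
    {"slide": [0,0,0],"angular": [0,0,0],"gripper": 1},
    {"slide": [0,0,0],"angular": [0,0,0],"gripper": 1},
    {"slide": [0,0,0],"angular": [0,0,0],"gripper": 1}
  ],
  "squeeze": 20
}}

```text
time: 9.98
eef_pos: [0.5918, -0.2534, 0.0839]
tcp_rot: [0.384, 0.923, -0.002, 0.002]
ft_force: [-0.1, 0.2, 0.2]
opening: 0.0856
```

```bash
python3 st.py
```

```text
t 9.9833 p [ 0.5918 -0.2534  0.0839] yaw_y 44.85 z [ 0.002 -0.005 -1.   ] op 0.0856
units to target [-0.015 -0.055 -1.164] j [-0.46  0.44  1.18 -0.    1.51 -1.24] F [-0.1  0.2  0.2] M [-0.02 -0.06 -0.04]
```

>>> {"api": "send_rows", "payload": {
  "increments": [
    {"slide": [0,0,-0.4],"angular": [0,0,0],"gripper": 1},
    {"slide": [0,0,-0.6],"angular": [0,0,0],"gripper": 1},
    {"slide": [0,0,-0.8],"angular": [0,0,0],"gripper": 1},
    {"slide": [0,0,-0.8],"angular": [0,0,0],"gripper": 1},
    {"slide": [0,0,-0.8],"angular": [0,0,0],"gripper": 1},
    {"slide": [0,0,-0.8],"angular": [0,0,0],"gripper": 1},
    {"slide": [0,0,-0.5],"angular": [0,0,0],"gripper": 1},
    {"slide": [0,0,0],"angular": [0,0,0],"gripper": 1},
    {"slide": [0,0,0],"angular": [0,0,0],"gripper": 1}
  ]
}}

```text
time: 10.73
eef_pos: [0.591, -0.2526, 0.2118]
tcp_rot: [0.384, 0.923, -0.002, 0.003]
ft_force: [0.3, -1.0, 0.1]
opening: 0.0857
```

```bash
python3 - <<'E'
from st import *
rep(); s=manip.state(); p,d=optics.snapshot('wrist'); T,W=wpts(d,s); cv2.imwrite('pics/wr8.png',p)
h=cv2.cvtColor(p,cv2.COLOR_BGR2HSV); H,S,V=cv2.split(h)
near=(np.hypot(W[...,0]-.591,W[...,1]+.2547)<.085)&(d>0)
r=near&((H<8)|(H>172))&(S>150)&(V>60)&(W[...,2]>.136)
y=near&(H>20)&(H<32)&(S>170)&(V>150)&(W[...,2]>.08)
rc=cv2.minAreaRect(W[r][:,:2].astype(np.float32)*1000); c=np.array(rc[0])/1000
yc=W[y].mean(0); print(rc, y.sum(), yc)
a=np.degrees(np.arctan2(yc[1]-c[1],yc[0]-c[0])); print('pointer heading',a)
p,d=optics.snapshot('scene'); cv2.imwrite('pics/sc8.png',p)
E
```

```text
t 10.7333 p [ 0.591  -0.2526  0.2118] yaw_y 44.88 z [ 0.003 -0.006 -1.   ] op 0.0857
units to target [-0.031 -0.048  3.951] j [-0.46  0.39  1.   -0.    1.75 -1.24] F [ 0.3 -1.   0.1] M [-0.03  0.05  0.07]
((612.5394287109375, -232.93963623046875), (73.25186920166016, 58.57687759399414), 45.198707580566406) 44 [ 0.65153625 -0.28570434  0.0875105 ]
pointer heading -53.532997356039346
```

View pics/wr8.png

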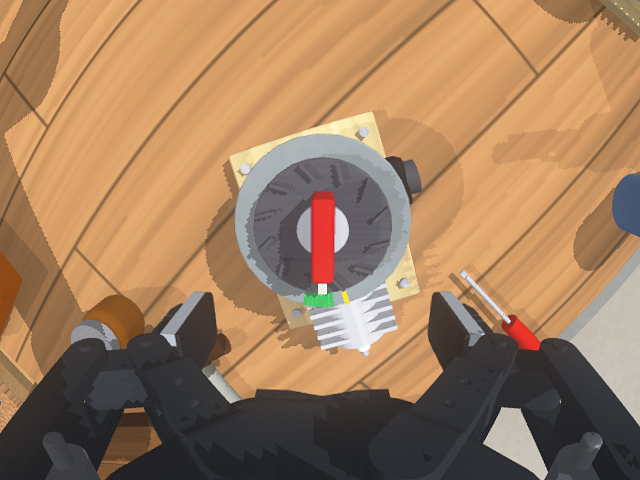

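View pics/sc8.png

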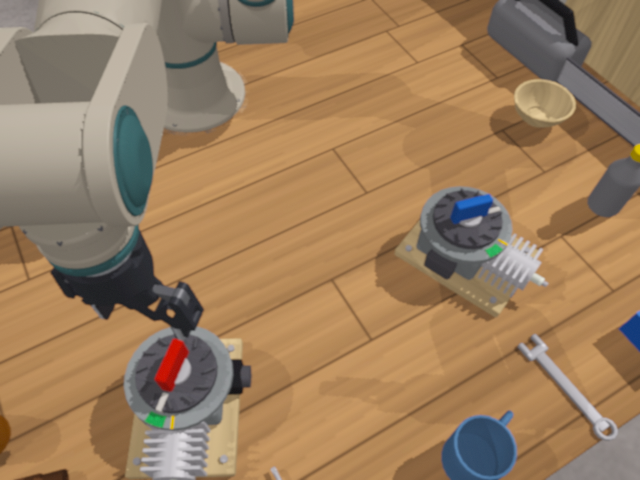

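The wrist view shows the white line (322,288) against the green patch (303–333, 299), with the yellow pointer at (346,297). In the scene view the blue grip hasn't moved. Handing in.

```bash
python3 -c "
from workcell import manip
print(manip.sign_off())"
```

```text
the job is handed in; nothing more can be done
None
```

I gripped the red bar from above and turned it about 70° clockwise at around 0.6 rad/s. The wrist torque peaked near 0.30 N m at the stiff spot, then eased to 0.18. I let go with the white line inside the green band and lifted clear, handing in at about 11 s.

**Last checks:** from the bar and pointer directions, the wheel stands about 16–18° (roughly 0.30 rad) past the pointer. The wrist and scene pictures both show the line at the green patch. The fingers are open and well above the engine with no contact force, and the blue grip looks unmoved in the scene view.

**What failed or disagreed:**
- **First grip missed:** the first close shut on air above the bar. The fingertips showed about 30 mm behind the stated TCP in the wrist depth picture. I reopened, went about 33 mm lower with no contact force, and the second grip held.
- **Last automatic bar fit was wrong:** its size and centre did not match the bar, probably because it picked up stray red. I took the final bar direction from the tool angle and the picture instead.

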